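# Load the air fryer, shut it and set its timer

## Task

Bake the green apple: take it from the chopping board, put it into the air fryer's open basket and push the drawer fully home. Then turn the timer on the sloping panel clockwise until its pointer stands at the green mark, and leave the other fruit where it is.

Things in the scene. Friction and masses are not known exactly. Their poses are not given: they have to be found in the camera images.
- green_apple: The green apple, 68 x 65 mm across and 65 mm high with a short stem, about 0.13 kg, standing on the board. Origin at the centre of its underside, z up through the stem. It lies at one of three places on the board.
- red_apple: A red apple, 66 x 67 x 65 mm, on the board; not wanted. Origin at the centre of its underside.
- lemon: A yellow lemon, 70 mm long, 51 wide and 52 high, lying on the board; not wanted. Origin at the centre of its underside, long axis x.
- board: Brown wooden chopping board, 200 x 300 mm, its top 21 mm above the worktop, fixed. Origin at the centre of its underside; the 300 mm side is its y axis, which lies roughly fore and aft.
- fryer: Cream air fryer, fixed, 220 mm wide (y), 230 deep (x), 257 high. Origin: centre of its underside; x points from its front into it, z up; turned a little about z. Front face at x = -115 mm; the drawer's bay below has its ceiling 129 mm up. Above 166 mm the front leans back as a black control panel whose outward normal is 40 degrees from vertical, towards the front.
- drawer (a joint): Travel of the drawer with the basket out of the fryer along the fryer's -x, m: 0 fully home, up to 0.15; it starts 0.095 to 0.125 m out and slides with about 3 N friction.
- handle_grip (a point): Grip point in the drawer's black handle, axes as the fryer's. The handle is a level bar sticking out of the drawer front along -x, 28 mm wide (y) and 28 high (top 11 mm above this point); its outer end is 27 mm from this point, the drawer front 50 mm the other way (+x), its top edge 37 mm higher than this point.
- basket_floor (a point): Centre of the basket's floor (upper side, 30 mm above the worktop), moves with the drawer, axes as the fryer's. The dark open basket is 170 mm long (x) by 166 wide (y) inside, walls 5 mm thick, 73 mm high; the drawer front rises 92 mm. Only the part from x = -85 mm to x = (drawer opening - 90 mm) stands clear of the fryer's front face.
- timer (a joint): Angle of the silver timer knob, rad, growing clockwise as seen facing the panel. 0 (red mark, off): pointer straight up the slope; ticks every 0.4 (5 minutes) to 2.4; the long green mark is the fourth tick, 1.2 (15 minutes). It starts at 0 to 0.3, turns lightly and stays where it is left.
- timer_grip (a point): On the knob's axis at the height to grip its bar; axes turn with the knob: z out of the sloping panel along the knob's axis (hold it with the tool along -z), x along the bar to the pointer end, y across it. The bar is 46 mm long, 14 thick, and stands from 21 mm below this point (on a 50 mm disc) to 8 mm above; the panel is 34 mm below.
Not all that is in view belongs to the job. Of the things shaped like the green_apple, the green one is meant.

How it is judged:
On the way, in this order (a step that is already met when the one before it is completed fails the run):
1. the green apple lies in the basket, let go (x of green_apple in the frame of basket_floor between -0.085 and 0.085 m and y of green_apple in the frame of basket_floor between -0.083 and 0.083 m and z of green_apple in the frame of basket_floor between -0.01 and 0.072 m and contact force between green_apple and the fingers below 0.1 N), for 0.2 s.
2. the drawer is fully home with the apple in it (x of green_apple in the frame of basket_floor between -0.085 and 0.085 m and y of green_apple in the frame of basket_floor between -0.083 and 0.083 m and z of green_apple in the frame of basket_floor between -0.01 and 0.072 m and value of joint drawer below 0.004 m), for 0.2 s.
3. the timer's pointer stands at the green mark (value of joint timer between 1.08 and 1.32 rad and value of joint drawer below 0.004 m), for 0.2 s.
At the end, for the whole second after the job is handed in: The green apple lies at rest inside the basket, the drawer is home to within 4 mm, and the timer's pointer stands within 0.12 rad of the green mark (1.2 rad) (all of step 3 and x of green_apple in the frame of basket_floor between -0.085 and 0.085 m and y of green_apple in the frame of basket_floor between -0.083 and 0.083 m and z of green_apple in the frame of basket_floor between -0.01 and 0.072 m and linear speed of green_apple below 0.05 m/s); the robot touches nothing.
It fails at once if the red apple or the lemon is moved more than 30 mm (distance of any of red_apple, lemon from where it was at the start of the episode above 0.03 m).
It also fails if it takes over 64 s, if anything falls off the work surface, if the arm or the gripper's body presses on something with over 40 N, if the wrist force passes 120 N, or if a joint passes its speed limit or range.

## Robot

A 6-joint arm with a two-finger parallel gripper is mounted at the origin on a cart in front of the work surface, level with it; the furniture and walls round the work are solid. World frame = base frame: x ahead of the robot, y to its left, z up, the work surface at z = 0. Lengths are in m, angles in rad, forces in N, time in s.
With the tool pointing down it reaches from about 0.275 to 0.975 m from the base axis. Payload 8.4 kg.
Tool frame: the origin (TCP) lies where the fingers leave the gripper's body, on its centre line; the fingertips stand 88 mm ahead of it and the grasp point (between the pads) lies 69 mm ahead of it; z points along the fingers, y is the line along which they close (so a half turn about z gives the same grasp; the last joint's range is limited). The gripper opens to 92 mm and grips with 3 to 60 N. Pads are 20 mm wide; open, the fingers measure 128 mm over their backs; the gripper's body (75 mm by 189 mm) begins 69 mm behind the grasp point.
Start: joints at [1.196, 0.353, 1.633, -0, 1.155, -0.002], TCP at [0.228, 0.582, 0.303] pointing down, gripper open.
Joint ranges: [-2.63, 2.63], [-0.92, 2.1], [0.06, 2.66], [-1.3, 4.44], [0, 2.69], [-3.02, 3.02]. Speed limits (rad/s): [2.22, 2.22, 2.79, 3.14, 3.14, 3.14].

## Interface

Orientations are given as [roll, pitch, yaw] about the fixed x, y, z axes, in that order (R = Rz(yaw) Ry(pitch) Rx(roll)).
In Python, from cell import env, hand, optics, order, status gives the robot as it stands. Calls block until the motion is done:
- env.move_pose(position, orientation): joint-space move of the TCP to a pose.
- env.line_to(position, orientation=None, v=0.15): straight line of the TCP; orientation=None keeps the orientation; v is the mean speed in m/s.
- env.movej(angles): joint-space move.
- hand.move_gripper(opening, newtons=None): finger opening in m; newtons is the grip in N (None keeps the last); returns when the fingers have stopped.
- env.sleep(seconds).
- env.ik(position, orientation): joint angles nearest the present ones, or None.
- optics.capture(name): name is "side" or "top"; returns a dict with "frame" (420x560x3 uint8, red, green, blue), "fovy" (degrees; the focal length in pixels is half the picture's height over the tangent of half this angle, whatever the lens; pixels are square), "cx", "cy" (the principal point, pixels), "R" (3x3) and "t" (3): a world point X has camera coordinates R X + t. Camera axes: x right, y down, z forward; pixel columns grow to the right and rows downward; lengths in m; the calibration is good to about 2 mm. A picture is of the moment at which its call begins. There is no depth.
A pose or a line that the arm cannot do raises env.Unreachable and nothing moves.
- order.close_job(): hands the job in; it is judged then, once.
Readings, each from a call of its own:
- status.read_t(): time.
- status.read_joints(): joint angles.
- status.read_joint_vel(): joint speeds.
- status.read_joint_torque(): joint torques, N m.
- status.read_ee_pos(): TCP position.
- status.read_eef_rot(): TCP orientation.
- status.read_force(): force on the tool from outside, world axes, zero at the start.
- status.read_ft_torque(): the same for the moment, N m.
- status.read_opening(): finger opening in m.
- status.read_grip_force(): force on a finger pad.
Only numpy, scipy, OpenCV 4.12 (cv2) and the standard library are available. Lean on these libraries where they do the work, as an engineer would, in place of code of your own. Each camera call takes 0.05 s, during which the arm holds its last target. There are 200 camera calls.

## Working session

There is one attempt and no reset: what is moved stays moved. The work goes in short steps, each a Python script; the robot and the scene stay as the last script left them, time stands still between calls to the robot, and variables do not carry over. Pictures are saved under pics/ and viewed, at most 10 in all, crops included, and the job is handed in when it is done.

```bash
mkdir -p pics; ls
python3 - <<'E'
from cell import env, hand, optics, order, status
import cv2,pickle
d={}
for n in("side","top"):
    c=optics.capture(n); d[n]=c; cv2.imwrite(f"pics/{n}0.png",c["frame"][:,:,::-1]); print(n,c["fovy"],c["cx"],c["cy"],c["R"],c["t"])
pickle.dump(d,open("c0.pkl","wb")); print(status.read_t(), status.read_eef_rot())
E
```

```text
pics
side 54.66338577993502 285.1136776324017 210.2811487883566 [[ 0.95648048 -0.29169329 -0.00775392]
 [-0.23445513 -0.75243065 -0.61553141]
 [ 0.1737121   0.59056172 -0.78807421]] [-0.57717001  0.17144553  0.93367145]
top 49.61576022962912 292.02654376973237 210.27946462780324 [[ 0.09682906 -0.9952317   0.01174742]
 [-0.77368484 -0.08268861 -0.62815154]
 [ 0.6261277   0.05173452 -0.77800234]] [-0.15539816  0.55121545  0.76909942]
0.1 [-3.14041019e+00  2.90360019e-06  2.76883006e+00]
```

View pics/side0.png

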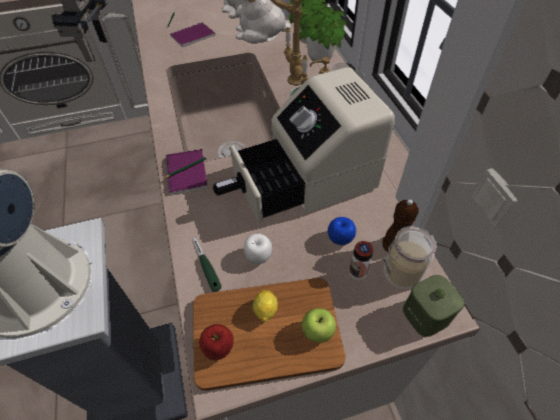

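View pics/top0.png

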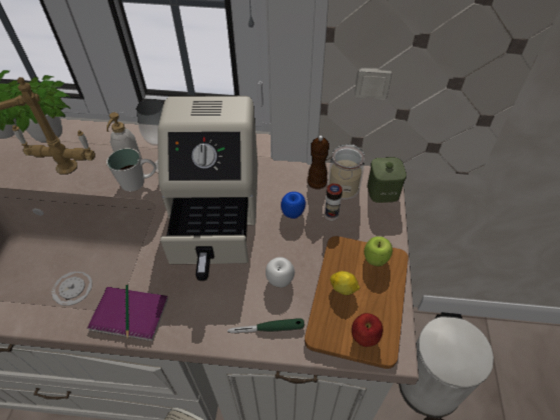

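The side view shows the green apple at (319,325). Similar shapes are the red apple (217,341), the white apple (258,249), the blue apple (342,231) and the green canister (432,305). I choose the green apple on the board, seen at (378,250) in the top view. The fryer is at about (300,170) in the side view with its drawer open, and the knob is at (303,120). Next are close crops.

```bash
cat > util.py <<'E'
import numpy as np,cv2,pickle
def foc(c): return c["frame"].shape[0]/2/np.tan(np.radians(c["fovy"])/2)
def ray(c,uv):
    f=foc(c); d=np.array([(uv[0]-c["cx"])/f,(uv[1]-c["cy"])/f,1]); R=np.array(c["R"]);
    return -R.T@np.array(c["t"]), R.T@d
def plane(c,uv,z):
    o,d=ray(c,uv); return o+d*(z-o[2])/d[2]
def tri(cs,uvs):
    A=np.zeros((3,3));b=np.zeros(3);
    rs=[ray(c,u) for c,u in zip(cs,uvs)]
    for o,d in rs:
        d=d/np.linalg.norm(d);P=np.eye(3)-np.outer(d,d);A+=P;b+=P@o
    X=np.linalg.solve(A,b)
    return X,[np.linalg.norm(np.cross(X-o,d/np.linalg.norm(d))) for o,d in rs]
def proj(c,X):
    p=np.array(c["R"])@X+np.array(c["t"]); return np.array([c["cx"],c["cy"]])+foc(c)*p[:2]/p[2]
def blob(c,h0,h1,box,smin=90,vmin=50):
    m=cv2.inRange(cv2.cvtColor(c["frame"],cv2.COLOR_RGB2HSV),(h0,smin,vmin),(h1,255,255))
    x0,y0,x1,y1=box; k=np.zeros_like(m);k[y0:y1,x0:x1]=m[y0:y1,x0:x1]
    n,l,s,ce=cv2.connectedComponentsWithStats(k); i=1+s[1:,4].argmax()
    x,y,w,h,a=s[i]; return np.array([x+w/2-.5,y+h/2-.5]),s[i],ce[i]
E
python3 - <<'E'
from util import *
d=pickle.load(open("c0.pkl","rb")); S,T=d["side"],d["top"]
g=blob(S,28,50,(295,300,345,350)),blob(T,28,50,(355,230,400,270))
print(g); print("green",tri([S,T],[g[0][0],g[1][0]]),plane(S,g[0][0],.053),plane(T,g[1][0],.053))
l=blob(S,20,32,(245,285,285,325)),blob(T,20,32,(325,265,362,300))
print("lemon",tri([S,T],[l[0][0],l[1][0]]))
a=cv2.resize(S["frame"][70:220,205:405],(800,600),interpolation=cv2.INTER_CUBIC)
b=cv2.resize(T["frame"][130:290,145:265],(600,800),interpolation=cv2.INTER_CUBIC)
cv2.imwrite("pics/s1.png",a[:,:,::-1])
b=cv2.resize(T["frame"][125:290,145:365],(800,600),interpolation=cv2.INTER_CUBIC)
cv2.imwrite("pics/t1.png",b[:,:,::-1])
e=np.hstack([cv2.resize(S["frame"][275:375,190:350],(400,250)),cv2.resize(T["frame"][220:350,300:420],(231,250))])
cv2.imwrite("pics/apples.png",e[:,:,::-1])
E
```

```text
((array([318.5, 325.5]), array([302, 309,  34,  34, 886], dtype=int32), array([318.38600451, 324.91647856])), (array([377.5, 250.5]), array([364, 236,  28,  30, 641], dtype=int32), array([377.7800312 , 250.61154446])))
green (array([ 0.58146344, -0.3025742 ,  0.04985878]), [np.float64(0.0005486301290857183), np.float64(0.0005486301290856225)]) [ 0.58127055 -0.30330527  0.053     ] [ 0.57877487 -0.30234786  0.053     ]
lemon (array([ 0.4901486 , -0.22690525,  0.04427708]), [np.float64(0.0009118051906467698), np.float64(0.0009118051906466182)])
```

View pics/s1.png

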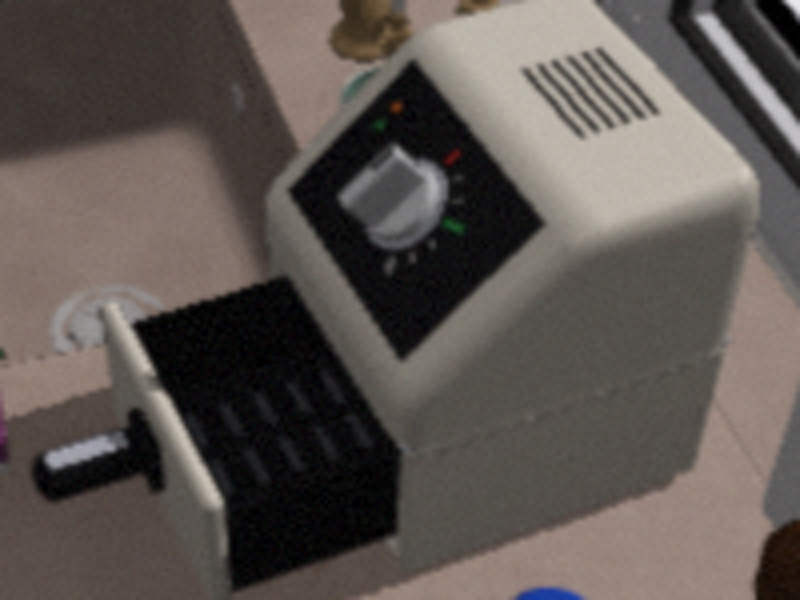

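View pics/t1.png

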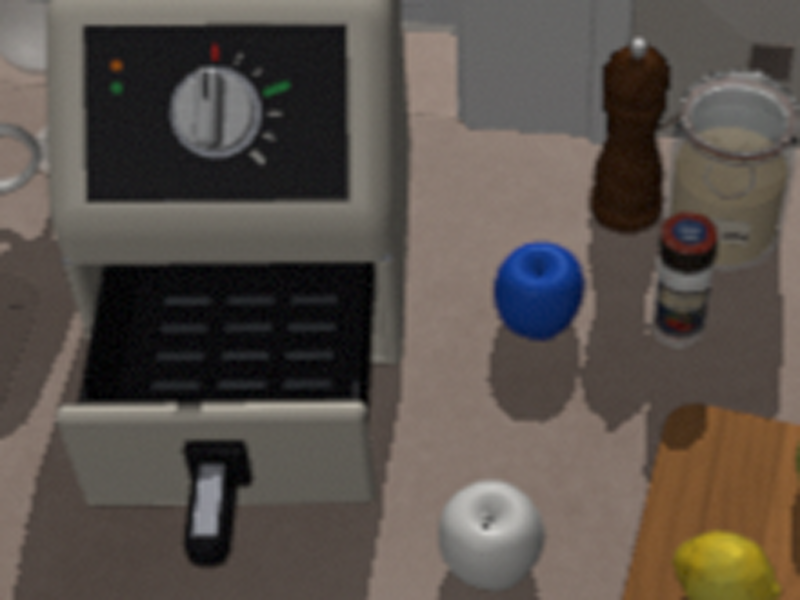

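View pics/apples.png

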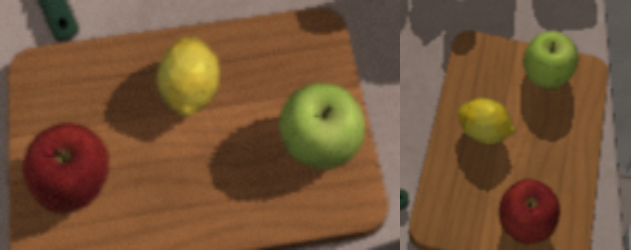

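The crops confirm the green apple: side at about (319,325), top at about (378,250). The panel corners, ticks, drawer front edge and handle tip are all readable in both views, so I'll triangulate them.

```bash
cat > geo.py <<'E'
from util import *
d=pickle.load(open("c0.pkl","rb")); S,T=d["side"],d["top"]
s=lambda u,v:(205+(u+.5)/4-.5,70+(v+.5)/4-.5); k=800/220
t=lambda u,v:(145+(u+.5)/k-.5,125+(v+.5)/k-.5)
pts=dict(TL=((412,62),(85,25)),TR=((545,222),(347,25)),BR=((403,358),(347,201)),BL=((290,190),(87,201)),
 red=((452,156),(215,52)),green=((454,226),(277,88)),last=((390,266),(257,157)),
 dL=((105,303),(62,409)),dR=((218,505),(366,407)),tip=((40,478),(208,562)),knobdisc=((402,196),(216,113)))
P={}
for n,(a,b) in pts.items():
    P[n],r=tri([S,T],[s(*a),t(*b)])
    if __name__=="__main__": print(n,P[n].round(4),round(r[0],4))
E
python3 - <<'E'
exec(open("geo.py").read())
y=(P["TL"]-P["TR"]+P["BL"]-P["BR"]); up=(P["TL"]-P["BL"]+P["TR"]-P["BR"])
print("yaw panel",np.arctan2(-y[0],y[1]),"yaw up",np.arctan2(up[1],up[0]),"dr yaw",np.arctan2(-(P["dL"]-P["dR"])[0],(P["dL"]-P["dR"])[1]), "slope",np.degrees(np.arctan2(up[2],np.hypot(*up[:2]))), np.linalg.norm(y)/2,np.linalg.norm(up)/2,"panel c",sum(P[n] for n in("TL","TR","BL","BR"))/4,"drawer w",np.linalg.norm(P["dL"]-P["dR"]))
E
```

```text
TL [0.7242 0.2029 0.2468] 0.0004
TR [0.7448 0.0401 0.2466] 0.002
BR [0.6619 0.0321 0.1736] 0.0027
BL [0.6425 0.1947 0.1743] 0.0017
red [0.7203 0.1207 0.2374] 0.0017
green [0.7081 0.0803 0.2215] 0.0013
last [0.6734 0.0894 0.1933] 0.001
dL [0.5163 0.1858 0.1231] 0.0004
dR [0.5421 0.004  0.1184] 0.0019
tip [0.4477 0.0879 0.0801] 0.0036
knobdisc [0.6882 0.1164 0.2176] 0.0032
yaw panel 0.12252175779888592 yaw up 0.09860541558350183 dr yaw 0.14063078616806501 slope 41.33194402407091 0.16390918362213808 0.11011344862487961 panel c [0.69333752 0.11745073 0.21034063] drawer w 0.18368531592180443
```

```bash
cat >> geo.py <<'E'
yaw=0.122
ex=np.array([np.cos(yaw),np.sin(yaw),0]);ey=np.array([-np.sin(yaw),np.cos(yaw),0]);ez=np.array([0,0,1.])
a=np.radians(40);up=np.cos(a)*ex+np.sin(a)*ez; nrm=np.cos(a)*ez-np.sin(a)*ex
E
python3 - <<'E'
exec(open("geo.py").read())
F=np.array([ex,ey,ez])
for n in P: print(n,"fryer-aligned",(F@P[n]).round(4),"up/right/n",np.array([up@P[n],-ey@P[n],nrm@P[n]]).round(4))
# centre from ticks: P=C+r(cos th, sin th)
A=[];b=[]
for n,th in(("red",0),("green",1.2),("last",2.4)):
    A+=[[1,0,np.cos(th)],[0,1,np.sin(th)]];b+=[up@P[n],-ey@P[n]]
x,res,*_=np.linalg.lstsq(np.array(A),np.array(b),rcond=None);print(x,res)
pn=np.mean([nrm@P[n] for n in("TL","TR","BL","BR","red","green","last")])
C=up*x[0]-ey*x[1]+nrm*pn; print("knob centre on panel",C)
for h in(0,.013,.042): print(h,"side crop",(proj(S,C+nrm*h)-[205,70])*4,"top crop",(proj(T,C+nrm*h)-[145,125])*k)
for L in(.023,):
  for th in(0,.1,.2,.3):
    q=C+nrm*.042+L*(np.cos(th)*up-np.sin(th)*ey);print(th,(proj(S,q)-[205,70])*4,(proj(T,q)-[145,125])*k)
E
```

```text
TL [0.7242 0.2029 0.2468] 0.0004
TR [0.7448 0.0401 0.2466] 0.002
BR [0.6619 0.0321 0.1736] 0.0027
BL [0.6425 0.1947 0.1743] 0.0017
red [0.7203 0.1207 0.2374] 0.0017
green [0.7081 0.0803 0.2215] 0.0013
last [0.6734 0.0894 0.1933] 0.001
dL [0.5163 0.1858 0.1231] 0.0004
dR [0.5421 0.004  0.1184] 0.0019
tip [0.4477 0.0879 0.0801] 0.0036
knobdisc [0.6882 0.1164 0.2176] 0.0032
TL fryer-aligned [0.7435 0.1133 0.2468] up/right/n [ 0.7282 -0.1133 -0.2888]
TR fryer-aligned [ 0.7441 -0.0508  0.2466] up/right/n [ 0.7285  0.0508 -0.2894]
BR fryer-aligned [ 0.6609 -0.0487  0.1736] up/right/n [ 0.6179  0.0487 -0.2918]
BL fryer-aligned [0.6614 0.115  0.1743] up/right/n [ 0.6187 -0.115  -0.2916]
red fryer-aligned [0.7297 0.0322 0.2374] up/right/n [ 0.7115 -0.0322 -0.2872]
green fryer-aligned [ 0.7126 -0.0064  0.2215] up/right/n [ 0.6883  0.0064 -0.2884]
last fryer-aligned [0.6793 0.0067 0.1933] up/right/n [ 0.6446 -0.0067 -0.2886]
dL fryer-aligned [0.5351 0.1216 0.1231] up/right/n [ 0.489  -0.1216 -0.2497]
dR fryer-aligned [ 0.5385 -0.062   0.1184] up/right/n [ 0.4886  0.062  -0.2554]
tip fryer-aligned [0.4551 0.0327 0.0801] up/right/n [ 0.4001 -0.0327 -0.2312]
knobdisc fryer-aligned [0.6972 0.0317 0.2176] up/right/n [ 0.674  -0.0317 -0.2815]
[ 0.67332905 -0.03176632  0.03909949] [6.65853728e-06]
knob centre on panel [0.69274065 0.11694038 0.21111393]
0 side crop [404.8444473  206.22568244] top crop [214.83414056 109.21667964]
0.013 side crop [392.48466482 196.64798201] top crop [211.32816816 107.0798322 ]
0.042 side crop [363.96021856 174.54414632] top crop [203.17970538 102.11344346]
0 [392.63104176 145.20449252] [202.59370417  64.1182898 ]
0.1 [394.24221365 147.68944211] [206.39885933  64.27645681]
0.2 [395.55187153 150.4521981 ] [210.1713751   64.81277952]
0.3 [396.5453521  153.46534015] [213.87352801  65.72182291]
```

```bash
cat > fr.py <<'E'
from cell import env, hand, optics, order, status
from util import *
from scipy.spatial.transform import Rotation as Ro
yaw=0.122
ex=np.array([np.cos(yaw),np.sin(yaw),0]);ey=np.array([-np.sin(yaw),np.cos(yaw),0]);ez=np.array([0,0,1.])
a=np.radians(40);up=np.cos(a)*ex+np.sin(a)*ez; nrm=np.cos(a)*ez-np.sin(a)*ex
DOWN=[np.pi,0,yaw+np.pi]
def fp(x,y,z): return x*ex+y*ey+z*ez
def knob_pose(th,h,C,flip=0):   # grasp point h above panel centre C, bar angle th
    xb=np.cos(th)*up-np.sin(th)*ey; z=-nrm
    x=-xb if flip else xb
    R=np.column_stack([x,np.cross(z,x),z])
    return C+nrm*(h+.069), Ro.from_matrix(R).as_euler("xyz")
E
python3 - <<'E'
from fr import *
C=np.array([.6927,.1169,.2111])
for fl in(0,1):
  for th in(0,.2,1.3):
    q=env.ik(*knob_pose(th,.034,C,fl)); print(fl,th,None if q is None else np.round(q,2))
for yw in(yaw,yaw+np.pi):
  for p in([.58,-.303,.123],fp(.594,.032,.14),fp(.42,.032,.153)):
    q=env.ik(p,[np.pi,0,yw]); print(yw,None if q is None else np.round(q,2))
E
```

```text
0 0 [ 0.19  0.2   2.04 -0.21  0.21  1.82]
0 0.2 [ 0.19  0.2   2.04 -0.21  0.21  2.02]
0 1.3 None
1 0 [ 0.19  0.2   2.04 -0.21  0.21 -1.32]
1 0.2 [ 0.19  0.2   2.04 -0.21  0.21 -1.12]
1 1.3 [ 0.19  0.2   2.04 -0.21  0.21 -0.02]
0.122 [-0.48  0.6   1.69 -0.    0.85  0.97]
0.122 [ 0.17  0.5   1.82 -0.    0.82  1.62]
0.122 [ 0.19  0.27  2.18 -0.    0.69  1.64]
3.263592653589793 [-0.48  0.6   1.69  0.    0.85 -2.18]
3.263592653589793 [ 0.17  0.5   1.82  0.    0.82 -1.52]
3.263592653589793 [ 0.19  0.27  2.18  0.    0.69 -1.5 ]
```

Run:
```python
from fr import *
env.move_pose([.2,.38,.40],DOWN); env.move_pose([.48,-.26,.36],DOWN)
A=[.580,-.303]
env.move_pose(A+[.26],DOWN); env.line_to(A+[.123],v=.12)
print(status.read_opening(),status.read_force())
hand.move_gripper(.05,12); print("grip",status.read_opening(),status.read_grip_force())
env.line_to(A+[.31],v=.15); print(status.read_opening(),status.read_grip_force(),status.read_t())
B=fp(.595,.032,.31); env.line_to(B,v=.2)
c=optics.capture("side");e=optics.capture("top")
cv2.imwrite("pics/hold.png",np.hstack([c["frame"][50:350,180:480],e["frame"][60:360,100:400]])[:,:,::-1])
print(status.read_t(),status.read_ee_pos())
```

```text
0.09175934049691728 [-0.09546214 -0.33390569 -0.6789476 ]
grip 0.06077924599680286 12.000155335699674
0.06049520165671952 11.999875608889852 7.3917
9.675 [0.58672902 0.10353366 0.30997962]
```

View pics/hold.png

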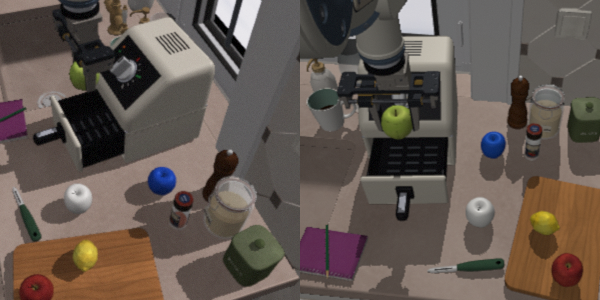

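The apple is in the fingers above the basket, at about (97,122) in the right-hand picture, and the other fruit hasn't moved. Lowering it now.

Run:
```python
from fr import *
env.line_to(fp(.595,.032,.17),v=.12); print(status.read_force())
env.line_to(fp(.595,.032,.142),v=.05); print(status.read_force())
hand.move_gripper(.088); env.sleep(.3); print(status.read_force())
env.line_to(fp(.595,.032,.30),v=.2); env.move_pose(fp(.40,.032,.30),DOWN)
hand.move_gripper(0.0,20)
c=optics.capture("side");e=optics.capture("top")
pickle.dump({"side":c,"top":e},open("c1.pkl","wb"))
cv2.imwrite("pics/drop.png",np.hstack([cv2.resize(c["frame"][70:220,205:405],(400,300)),cv2.resize(e["frame"][125:290,145:365],(400,300))])[:,:,::-1])
print(status.read_t(),status.read_opening())
```

```text
[ 0.09105492  0.44891508 -2.27583069]
[ 0.98125204  0.25746245 -0.9948714 ]
[-0.11263594 -0.19011329  0.2921914 ]
15.7083 0.000707424511918923
```

View pics/drop.png

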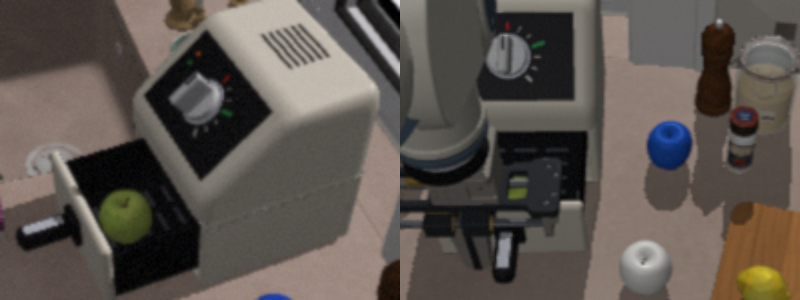

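The apple lies in the basket, at about (125,215) in the left crop. Now I push the drawer by the end of the handle.

Run:
```python
from fr import *
env.line_to(fp(.41,.0325,.155),v=.15); print(status.read_force())
x=.41
def f(): return status.read_force()@ex
env.line_to(fp(.535,.0325,.155),v=.1); print(f(),status.read_ee_pos()@ex)
for i in range(16):
    x=.535+.003*(i+1)
    env.line_to(fp(x,.0325,.155),v=.04); F=f(); print(round(x,3),round(F,2),end="; ")
    if F<-14: break
env.sleep(.2); print(f(), status.read_ee_pos()@ex)
env.line_to(fp(x-.08,.0325,.155),v=.2); env.line_to(fp(x-.12,.0325,.32),v=.25)
c=optics.capture("side");e=optics.capture("top")
pickle.dump({"side":c,"top":e},open("c2.pkl","wb"))
cv2.imwrite("pics/home.png",np.hstack([cv2.resize(c["frame"][75:185,215:355],(420,330),interpolation=2),cv2.resize(e["frame"][115:205,145:245],(367,330),interpolation=2)])[:,:,::-1])
print(status.read_t())
```

```text
[4.16931546e-01 8.27277083e-01 6.55452531e-04]
-0.23029874923431448 0.5351321395737517
0.538 -1.39; 0.541 -2.54; 0.544 -1.11; 0.547 -6.08; 0.55 -16.23; -16.314788770678724 0.5465038796188093
21.15
```

View pics/home.png

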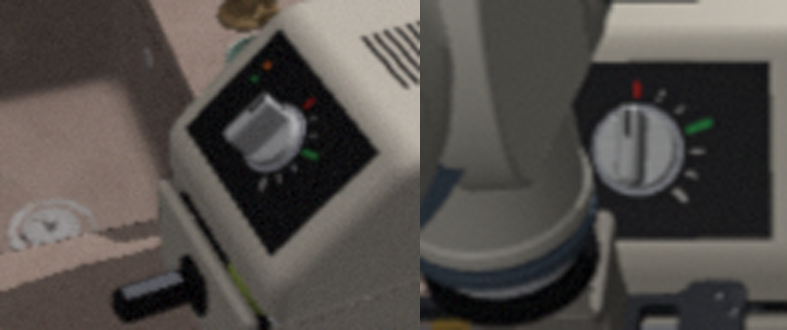

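Run:
```python
from util import *
c=pickle.load(open("c2.pkl","rb"))["side"]
cv2.imwrite("pics/gap.png",cv2.resize(c["frame"][130:220,235:355],(800,600),interpolation=2)[:,:,::-1])
```

```text
(no output)
```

View pics/gap.png

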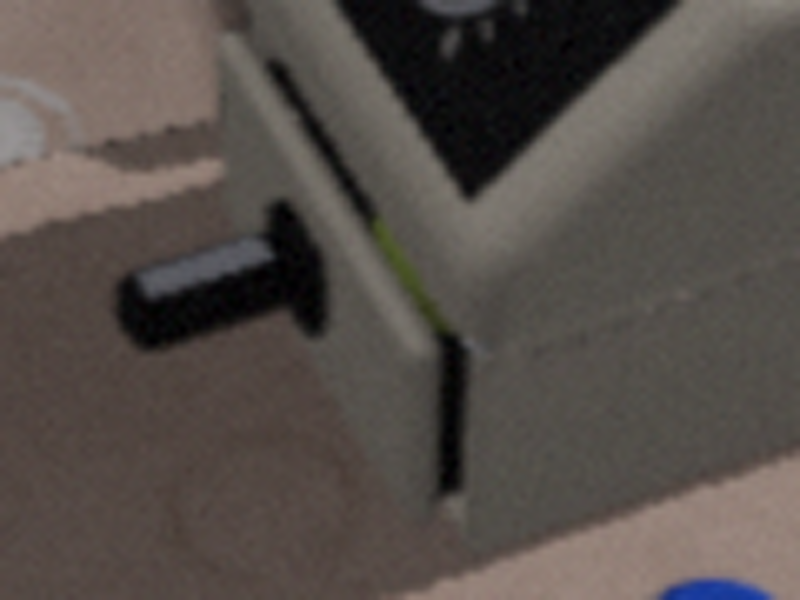

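There's still a gap of about 9 mm between the drawer front and the fryer, visible at (455,420) with a green strip at (410,275). I'll push harder and watch the actual position.

Run:
```python
from fr import *
f=lambda: status.read_force()
env.line_to(fp(.46,.0325,.155),v=.25); env.line_to(fp(.543,.0325,.155),v=.12)
x=.543
while x<.568:
    x+=.0025; env.line_to(fp(x,.0325,.155),v=.04); F=f(); p=status.read_ee_pos()@ex
    print(round(x,4),round(p,4),np.round([F@ex,F@ey,F[2]],1))
    if F@ex<-36: break
c=optics.capture("side"); e=optics.capture("top")
pickle.dump({"side":c,"top":e},open("c3.pkl","wb"))
cv2.imwrite("pics/push.png",np.hstack([cv2.resize(c["frame"][60:240,200:360],(400,450),interpolation=2),cv2.resize(e["frame"][90:270,120:280],(400,450),interpolation=2)])[:,:,::-1])
print(status.read_t())
```

```text
0.5455 0.5453 [-0.1  0.5 -0.2]
0.548 0.5461 [-6.7 -0.5  5.2]
0.5505 0.5465 [-14.8  -0.   11.5]
0.553 0.5469 [-21.5   0.4  18.9]
0.5555 0.5473 [-30.6   0.5  25.6]
0.558 0.5477 [-39.2   1.8  31.2]
24.4083
```

View pics/push.png

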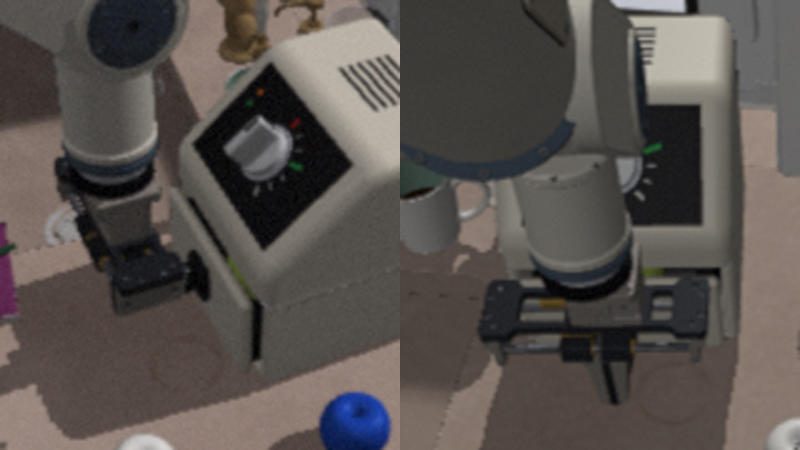

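The force is (-39, +31) N in x and z, nearly along the panel normal. So the hand's upper body is leaning on the fryer, and the drawer isn't what's blocking. I'll back off and push with the tool tilted so that the body stays clear.

```bash
cat >> fr.py <<'E'
def tilt(b,tip):   # tool leaning b from vertical, fingertip centre at tip=(x,z) fryer-aligned; same side as DOWN
    z=np.sin(b)*ex-np.cos(b)*ez; x=-(np.cos(b)*ex+np.sin(b)*ez)
    R=np.column_stack([x,np.cross(z,x),z]); return fp(tip[0],.0325,tip[1])-.088*z, Ro.from_matrix(R).as_euler("xyz")
E
python3 - <<'E'
from fr import *
env.line_to(fp(.46,.0325,.155),v=.2); print(np.round(status.read_force(),1), status.read_joints().__repr__())
for b in(40,50,60,70):
  for t in((.50,.076),(.57,.076),(.45,.2)):
    q=env.ik(*tilt(np.radians(b),t)); print(b,t,None if q is None else np.round(q,2))
E
```

```text
[ 1.2 -0.4 -0.1] array([ 1.89263853e-01,  3.15038117e-01,  2.09652650e+00, -3.00155600e-05,
        7.27825087e-01, -1.50362773e+00])
40 (0.5, 0.076) [0.24 0.29 2.51 3.35 0.37 1.47]
40 (0.57, 0.076) [0.21 0.35 2.38 3.35 0.29 1.44]
40 (0.45, 0.2) [ 0.26 -0.18  2.5  -0.59  0.16 -0.88]
50 (0.5, 0.076) [0.26 0.46 2.61 3.29 0.8  1.56]
50 (0.57, 0.076) [0.23 0.46 2.47 3.27 0.67 1.54]
50 (0.45, 0.2) [ 0.3  -0.14  2.62  3.74  0.24  1.1 ]
60 (0.5, 0.076) None
60 (0.57, 0.076) [0.24 0.65 2.54 3.26 1.1  1.58]
60 (0.45, 0.2) None
70 (0.5, 0.076) None
70 (0.57, 0.076) [0.25 0.89 2.56 3.27 1.53 1.61]
70 (0.45, 0.2) None
```

Run:
```python
from fr import *
b=np.radians(25)
for t in((.45,.17),(.5,.078),(.57,.078)): print(np.round(env.ik(*tilt(b,t)),2))
env.line_to(fp(.42,.0325,.24),v=.2)
env.move_pose(*tilt(b,(.47,.15))); env.line_to(*tilt(b,(.50,.078)),v=.15)
env.line_to(*tilt(b,(.535,.078)),v=.1)
x=.535
while x<.585:
    x+=.0025; env.line_to(*tilt(b,(x,.078)),v=.05); F=status.read_force()
    print(round(x,4),round((status.read_ee_pos()-tilt(b,(x,.078))[0])@ex,4),np.round([F@ex,F@ey,F[2]],1))
    if F@ex<-14: break
env.line_to(*tilt(b,(.50,.078)),v=.2)
c=optics.capture("side"); e=optics.capture("top")
pickle.dump({"side":c,"top":e},open("c4.pkl","wb"))
cv2.imwrite("pics/push2.png",np.hstack([cv2.resize(c["frame"][80:200,225:355],(433,400),interpolation=2),cv2.resize(e["frame"][125:245,160:270],(367,400),interpolation=2)])[:,:,::-1])
print(status.read_t())
```

```text
[ 0.23 -0.07  2.34 -0.1   0.43 -1.38]
[ 0.21  0.22  2.33 -0.25  0.15 -1.25]
[ 0.2   0.31  2.2  -0.15  0.21 -1.35]
0.5375 -0.0003 [-0.5 -0.3  0.6]
0.54 0.0001 [ 0.1 -0.4 -0.8]
0.5425 0.0002 [ 0.4 -0.   0.6]
0.545 0.0002 [ 0.7  0.3 -0.6]
0.5475 -0.0004 [-1.7 -0.5  0.4]
0.55 -0.0021 [-11.   1.   7.]
0.5525 -0.004 [-19.2   2.7  12.7]
29.6833
```

View pics/push2.png

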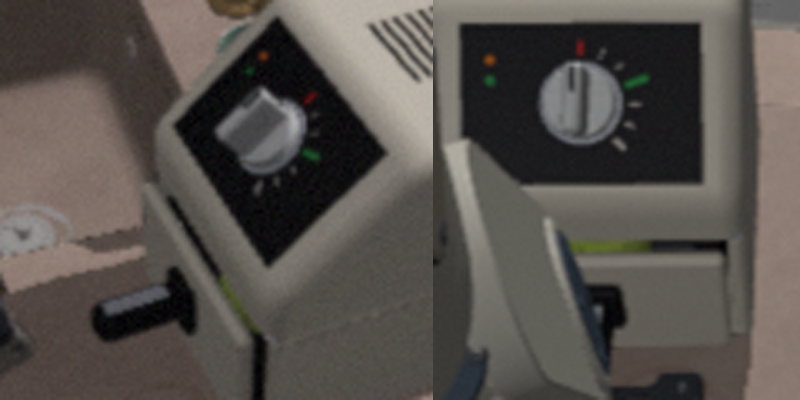

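The knob is unchanged, and the drawer meets a hard stop with the same gap at (258,350). That was one picture more than the ten allowed, so I'll view no more and go by numbers. First I'll measure the gap and the apple's position by ray casting.

Run:
```python
from util import *
yaw=.122; ex=np.array([np.cos(yaw),np.sin(yaw),0]);ey=np.array([-np.sin(yaw),np.cos(yaw),0])
def yplane(c,uv,yf):
    o,d=ray(c,uv); X=o+d*(yf-o@ey)/(d@ey); return np.round([X@ex,X[2]],4)
c1=pickle.load(open("c1.pkl","rb"));c4=pickle.load(open("c4.pkl","rb"))
S=c4["side"]; T=c4["top"]
k=20/3
for u,v,y in((443,400,-.062),(468,400,-.078),(465,540,-.078),(430,350,-.062)):
    print("gap",(u,v),yplane(S,(235+(u+.5)/k-.5,130+(v+.5)/k-.5),y))
g=blob(c1["side"],25,50,(225,145,310,215),80,35); print("apple in basket",g)
for z in(.063,.07,.08): p=plane(c1["side"],g[0],z); print(z,p@ex,p@ey)
# rows of brightness along top view through the front, right of the arm
r=T["frame"].astype(int)
for col in(222,228,234): print(col,[tuple(r[v,col]) for v in range(190,206)])
g4=blob(T,25,50,(200,185,245,210),80,35); print(g4)
```

```text
gap (443, 400) [0.647  0.0915]
gap (468, 400) [0.6488 0.1075]
gap (465, 540) [0.6503 0.0257]
gap (430, 350) [0.6411 0.1213]
apple in basket (array([267. , 177.5]), array([254, 164,  27,  28, 581], dtype=int32), array([267.24956971, 177.61790017]))
0.063 0.5958208579096455 0.0334739157918931
0.07 0.5936422107260371 0.027393769286344224
0.08 0.5905298576065966 0.018707845706988968
222 [(np.int64(100), np.int64(97), np.int64(89)), (np.int64(96), np.int64(93), np.int64(86)), (np.int64(98), np.int64(95), np.int64(88)), (np.int64(97), np.int64(94), np.int64(88)), (np.int64(98), np.int64(93), np.int64(87)), (np.int64(97), np.int64(94), np.int64(88)), (np.int64(93), np.int64(92), np.int64(83)), (np.int64(71), np.int64(77), np.int64(46)), (np.int64(64), np.int64(70), np.int64(28)), (np.int64(60), np.int64(69), np.int64(29)), (np.int64(70), np.int64(72), np.int64(51)), (np.int64(98), np.int64(94), np.int64(88)), (np.int64(119), np.int64(115), np.int64(107)), (np.int64(123), np.int64(119), np.int64(112)), (np.int64(118), np.int64(114), np.int64(107)), (np.int64(101), np.int64(98), np.int64(91))
[... 848 characters left out ...]
t64(87)), (np.int64(95), np.int64(93), np.int64(85)), (np.int64(97), np.int64(94), np.int64(87)), (np.int64(98), np.int64(95), np.int64(88)), (np.int64(87), np.int64(84), np.int64(79)), (np.int64(38), np.int64(38), np.int64(35)), (np.int64(28), np.int64(29), np.int64(33)), (np.int64(40), np.int64(40), np.int64(43)), (np.int64(63), np.int64(61), np.int64(57)), (np.int64(100), np.int64(98), np.int64(90)), (np.int64(119), np.int64(114), np.int64(107)), (np.int64(125), np.int64(120), np.int64(112)), (np.int64(115), np.int64(111), np.int64(104)), (np.int64(101), np.int64(96), np.int64(89))]
(array([213. , 198.5]), array([201, 197,  25,   4,  93], dtype=int32), array([212.46236559, 198.41935484]))
```

Run:
```python
from util import *
yaw=.122; ex=np.array([np.cos(yaw),np.sin(yaw),0]);ey=np.array([-np.sin(yaw),np.cos(yaw),0])
for n,cols,r0,r1 in(("c0",(222,228,234),225,245),("c2",(228,234),192,212),("c3",(228,234,),192,212),("c4",(222,228,234),192,212)):
    c=pickle.load(open(n+".pkl","rb"))["top"]; g=c["frame"].mean(2)
    for col in cols:
        p=g[r0:r1,col]; up=np.arange(0.)
        j=np.diff(p); i=j.argmax(); w=np.clip(j[max(i-2,0):i+3],0,None); row=r0+max(i-2,0)+.5+(w*np.arange(len(w))).sum()/w.sum()
        X=plane(c,(col,row),.122); print(n,col,round(row,2),"x_f %.4f y_f %.4f"%(X@ex,X@ey),p.astype(int)[max(0,i-4):i+8])
```

```text
c0 222 234.87 x_f 0.5394 y_f -0.0113 [ 18  19  13  10  23  92 160 148 132 118 105  91]
c0 228 234.86 x_f 0.5392 y_f -0.0247 [ 29   9   8  24  92 163 148 131 117 104  92  91]
c0 234 234.79 x_f 0.5391 y_f -0.0380 [ 37  27  15   8  28  96 161 145 129 115 102  90]
c2 228 208.77 x_f 0.6142 y_f -0.0199 [44 45 44 45 42 57 67 52]
c2 234 200.52 x_f 0.6392 y_f -0.0325 [ 67  32  25  32  49  78 101 106  97  87  92  92]
c3 228 200.39 x_f 0.6398 y_f -0.0183 [ 83  37  29  36  53  93 115 107  52  41  32  22]
c3 234 198.74 x_f 0.6447 y_f -0.0322 [92 92 84 36 28 40 44 42 48 47 47 47]
c4 222 200.77 x_f 0.6389 y_f -0.0042 [ 89  64  54  52  64  93 113 118 113  96  93  93]
c4 228 200.44 x_f 0.6397 y_f -0.0183 [ 83  38  27  38  53  93 113 119 111  97  92  92]
c4 234 200.36 x_f 0.6397 y_f -0.0325 [ 83  37  30  41  60  96 113 119 110  95  93  93]
```

Run:
```python
from fr import *
def apple(c,t,box,bt):
    g=blob(c,25,50,box,80,35); h=blob(t,25,50,bt,80,35); X,r=tri([c,t],[g[0],h[0]])
    print("apple",g[1],h[1],"tri x_f %.4f y_f %.4f z %.4f r %.4f"%(X@ex,X@ey,X[2],r[0]))
c=pickle.load(open("c4.pkl","rb")); apple(c["side"],c["top"],(260,130,320,200),(195,185,245,210))
x=.570
hand.move_gripper(.07,20); env.move_pose(fp(.48,.0325,.26),DOWN)
env.line_to(fp(x,.0325,.26),v=.25); env.line_to(fp(x,.0325,.154),v=.2); print("at handle",np.round(status.read_force(),1))
hand.move_gripper(.0,40); print(status.read_opening(),status.read_grip_force())
env.line_to(fp(x-.06,.0325,.154),v=.12); print("pull",np.round(status.read_force(),1))
c=optics.capture("side");t=optics.capture("top"); pickle.dump({"side":c,"top":t},open("c5.pkl","wb"))
g=blob(c,25,50,(245,130,320,205),80,35); p=plane(c,g[0],.063); print(g[1],"x_f %.4f y_f %.4f"%(p@ex,p@ey),"bbox")
print(status.read_t())
```

```text
apple [290 163  12  17  40] [201 197  25   4  93] tri x_f 0.6752 y_f 0.0217 z 0.0758 r 0.0089
at handle [ 0.8 -0.1  0.7]
0.027732309247171832 39.99861180782318
pull [-2.5 -5.9  5.6]
[269 160  26  27 550] x_f 0.6363 y_f 0.0326 bbox
34.2417
```

Run:
```python
from fr import *
f=lambda: status.read_force()
env.line_to(fp(.558,.0325,.154),v=.12); x=.558; print(np.round([f()@ex,f()@ey,f()[2]],1))
while x<.595:
    x+=.003; env.line_to(fp(x,.0325,.154),v=.06); F=f(); p=status.read_ee_pos(); 
    print(round(x,4),round(p@ex,4),round(p[2],4),np.round([F@ex,F@ey,F[2]],1))
    if F@ex<-30: break
t=optics.capture("top");c=optics.capture("side"); pickle.dump({"side":c,"top":t},open("c6.pkl","wb"))
print(status.read_t(),status.read_opening(), np.round(status.read_joints(),3))
```

```text
[ 1.7 -6.2  1. ]
0.561 0.5617 0.1542 [ 1.  -6.7  3.2]
0.564 0.5644 0.1541 [-0.7 -7.1  4.1]
0.567 0.5674 0.1541 [-0.7 -6.1  3.5]
0.57 0.5701 0.1541 [-3.3 -6.   5.2]
0.573 0.5707 0.1541 [-13.3  -5.6  15.1]
0.576 0.5715 0.1539 [-21.   -5.9  24.4]
0.579 0.5726 0.1536 [-28.4  -5.3  29.7]
0.582 0.5739 0.1533 [-32.9  -5.1  32.7]
36.8917 0.027564442903745316 [ 0.175  0.466  1.847  0.     0.849 -1.517]
```

Run:
```python
from fr import *
f=lambda: status.read_force()
hand.move_gripper(.06,30); env.line_to(fp(.57,.0325,.20),v=.25); env.line_to(fp(.49,.0325,.22),v=.3)
hand.move_gripper(0.,30); env.line_to(fp(.50,.0325,.158),v=.25); env.line_to(fp(.543,.0325,.158),v=.2)
x=.543
while x<.566:
    x+=.003; env.line_to(fp(x,.0325,.158),v=.08); F=f(); p=status.read_ee_pos()
    if x>.555: print(round(x,4),round(p@ex,4),np.round([F@ex,F[2]],1))
    if F@ex<-55: break
t=optics.capture("top");env.line_to(fp(.49,.0325,.158),v=.25)
env.line_to(fp(.42,.0325,.33),v=.3)
t2=optics.capture("top");c=optics.capture("side"); pickle.dump({"side":c,"top":t2,"t1":t},open("c7.pkl","wb"))
for c in(t,t2):
    g=c["frame"].mean(2)
    for col in(228,234): print(col,g[193:206,col].astype(int))
print(status.read_t())
```

```text
0.558 0.5478 [-39.6  31.6]
0.561 0.5483 [-49.7  41. ]
0.564 0.5487 [-59.7  47.8]
228 [91 92 92 83 35 27 39 52 89 83 51 41 26]
234 [91 91 92 83 37 27 41 48 48 48 48 48 48]
228 [46 44 45 46 45 41 45 66 64 46 45 45 45]
234 [ 92  91  91  83  36  28  41  60  95 113 118 110  96]
43.125
```

The stop is rigid even at 60 N, and the apple didn't shift in the basket, so I take this as the joint's end stop (drawer home). Now the timer.

Run:
```python
from fr import *
C=up*.6733+ey*.032+nrm*(-.2893)
hand.move_gripper(.05,15)
th=0.05
env.move_pose(*knob_pose(th,.12,C,1)); env.line_to(*knob_pose(th,.039,C,1),v=.12)
F=status.read_force(); print("down",np.round([F@nrm,F@up,F@ey],1))
hand.move_gripper(0.,15); F=status.read_force(); print("grip",status.read_opening(),status.read_grip_force(),np.round([F@nrm,F@up,F@ey],1))
q=np.array(status.read_joints())
for s in(.4,.8,1.15):
    k=q.copy();k[5]+=s; env.movej(k)
    F=status.read_force(); print(s,np.round([F@nrm,F@up,F@ey],1),status.read_ft_torque()@nrm,status.read_opening())
hand.move_gripper(.05); p,o=knob_pose(1.2,.12,C,1)
env.line_to(p,v=.15); 
k=np.array(status.read_joints()); k[0]+=.7; env.movej(k)
t=optics.capture("top");c=optics.capture("side"); pickle.dump({"side":c,"top":t},open("c8.pkl","wb"))
print(status.read_t(),status.read_ee_pos())
```

```text
down [-0.3  0.4  0.7]
grip 0.014099506917585172 14.99680683016777 [ 4.9  1.2 -2.8]
0.4 [ 3.   0.2 -1.2] -0.07272735594163572 0.013801583087651507
0.8 [ 3.2  0.5 -1.6] 0.020584903841812552 0.014140230570098751
1.15 [ 3.  -0.6 -1.8] 0.0039949088730689974 0.013776901656267512
50.7 [0.37225836 0.44634092 0.35577371]
```

Run:
```python
from util import *
from fr import ex,ey,up,nrm
C=up*.6733+ey*.032-nrm*.2893
ths=np.arange(-.6,2.4,.1)
for n in("c4","c8"):
    d=pickle.load(open(n+".pkl","rb"))
    for v in("top","side"):
        c=d[v]; g=c["frame"].mean(2).astype(np.float32); off=np.zeros(2)
        vals=[]
        for th in ths:
            uv=np.array([proj(c,C+nrm*.042+r*(np.cos(th)*up-np.sin(th)*ey)) for r in np.linspace(.008,.019,8)],np.float32)
            vals.append(cv2.remap(g,uv[None,:,0],uv[None,:,1],1).mean())
        print(n,v,"min at",round(ths[int(np.argmin(vals))],2),np.array(vals).astype(int))
t=pickle.load(open("c8.pkl","rb"))["top"]["frame"].mean(2)
for col in(228,234): print(t[193:206,col].astype(int))
a=[pickle.load(open(n+".pkl","rb"))["top"]["frame"] for n in("c4","c8")]
np.set_printoptions(linewidth=250)
for f in a: print(f.mean(2).astype(int)[140:170,188:222:1])
```

```text
c4 top min at 0.1 [118 119 115 110 104  94  76  74  93 104 101  94  86  84  84  88  91  95
 100 102 103 104 104 105 104 102 100  97  93  90]
c4 side min at -0.6 [27 33 40 47 53 57 60 67 80 91 96 95 93 90 86 84 82 81 79 78 76 75 75 75
 75 76 77 78 79 81]
c8 top min at 1.3 [114 116 116 117 119 121 123 124 123 123 124 124 125 127 129 131 125 107
  79  66  79  92  94  87  82  79  81  85  89  93]
c8 side min at -0.3 [ 26  26  24  24  24  27  29  35  42  52  68  89 107 121 126 110  87  65
  69  85  92  86  76  70  69  72  71  66  53  39]
[ 87  85  88  77  34  25  36  49  88 107 110 103  91]
[ 87  87  87  78  33  28  39  57  90 107 111 103  90]
[[25 26 27 ... 23 26 25]
 [25 29 25 ... 28 26 26]
 [23 26 25 ... 28 22 23]
 ...
 [29 28 29 ... 25 23 26]
 [25 26 26 ... 23 24 28]
 [28 27 29 ... 27 27 27]]
[[22 24 22 ... 23 26 23]
 [22 25 22 ... 25 25 23]
 [23 25 26 ... 24 23 24]
 ...
 [27 26 26 ... 22 23 22]
 [26 24 24 ... 24 25 25]
 [23 25 24 ... 24 24 21]]
```

Run:
```python
from fr import *
print(np.round(status.read_force(),1)); print(order.close_job()); print(status.read_t())
```

```text
[0.3 0.3 0.3]
the job is handed in; nothing more can be done
None
the job is handed in; nothing more can be done
```

I handed the job in with the green apple in the basket, the drawer pushed to a rigid stop and the timer at about 1.2 rad; I'm not certain the drawer is within 4 mm of home (a 6–9 mm gap still showed at the stop), the fryer handle was pushed with up to 60 N, and I viewed 11 pictures, one over the limit of 10.

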